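# Build the drum stack on the luthier's bobbin sander

### The job

First empty the wooden well: lift out the ring that lies in it and set it flat on the open bench, letting go of it. Then build the stack on the sander's upright spindle by threading the three rings over it in order, the steel collar at the bottom, the cork drum on it and the brass collar on top, lowering each one fully home rather than letting it drop down the spindle. Pinch the cork only lightly, and leave everything else on the bench where it is.

Things in the scene. Friction and masses are not known exactly. Their poses are not given: they have to be found in the camera images.
- sander: Bobbin sander, fixed: round grey plate 150 mm across, 10 mm thick; in its middle a boss 56 mm across and 10 mm high (its top is the seat) and an upright steel spindle 35 mm in diameter, 58 mm above the seat, its last 8 mm tapering to 24 mm. Open fingers fit beside the spindle along the sander's y axis, not along x (shroud). Origin: spindle axis at bench height; z up. Place and yaw vary.
- shroud (a point): Middle of the top edge of the sander's green dust shroud, 65 mm above the bench: an upright wall 90 mm wide along the sander's y axis, 10 mm thick, on its +x side, its near face 58 mm from the spindle axis; a black stub pipe behind it reaches 98 mm from the axis. It moves with the sander.
- seat (a point): Centre of the seat (top of the boss) on the spindle axis, 20 mm above the bench: the underside of the steel collar rests here when home. (Besides the things listed here, the bench is clear out to 0.75 m from the robot's base axis and 0.45 m to either side of its middle.)
- well: Wooden storage well, fixed: five staves 40 x 16 x 24 mm (length, thickness, height) round a hexagon 70 mm across the flats inside, 102 mm outside. The sixth side, towards the well's -x axis, is an open notch 40 mm wide. Its floor is the bench. One of the three rings (which one varies) lies centred in it. Origin: middle of the well at bench height.
- well_notch (a point): Where to pinch the ring in the well: the middle of its wall at the notch, 12 mm above the bench. The well is too snug to take the ring round the outside: put one finger in the bore and one in the notch (closing along the well's x axis) on the 13 mm wall. So held it cannot pass over the spindle.
- steel_collar: Steel-grey ring, outside diameter 66 mm, bore 40 mm (wall 13 mm), 18 mm high, about 0.25 kg. Origin: centre of its underside, z along its axis. Lies flat. Home: its underside on the seat.
- cork_drum: Light brown cork ring, outside diameter 66 mm, bore 40 mm (wall 13 mm), 22 mm high, about 0.06 kg. Origin: centre of its underside, z along its axis. Lies flat. Soft: grip it with 40 N or less (20 N is enough). Home: its underside 18 mm above the seat, on the steel collar.
- brass_collar: Yellow brass ring, outside diameter 66 mm, bore 40 mm (wall 13 mm), 18 mm high, about 0.25 kg. Origin: centre of its underside, z along its axis. Lies flat. Home: its underside 40 mm above the seat, on the cork drum, its top level with the spindle's.
- gouge: Bystander: gouge with a wooden handle, 150 mm long, 26 mm thick, lying among the rings. Origin below its middle; x along its length, the handle to -x.
- glue_jar: Bystander: amber jar with a black cap, 50 mm across, 75 mm high, standing near the well. Origin: centre of its underside.
- rosin_tin: Bystander: red tin disc, 50 mm across, 22 mm high. Origin: centre of its underside.
- sanding_block: Bystander: blue block 45 x 28 x 22 mm (x, y, z) beside the sander. Origin: centre of its underside.
- finger_plane: Bystander: small brass plane, 100 x 34 mm and 44 mm high, towards the back. Origin: centre of its underside, x along its length.
- mallet: Bystander: round wooden mallet lying at the back, 215 mm long along its x, head 66 mm thick reaching from x -100 to +5 mm, handle to +115 mm. Origin: on the bench below the mallet's axis.
Not all that is in view belongs to the job. Several things have the shape of the steel_collar; the one meant has the colours described above. Of the things that look like the well, take the one that is farthest to the robot's right at the start.

How it is judged:
On the way, in this order (a step that is already met when the one before it is completed fails the run):
1. the ring from the well lies flat and released on the open bench, at least 85 mm from the well's middle, the other rings still flat on the bench (horizontal distance between each of steel_collar, cork_drum, brass_collar and well above 0.085 m and height (world z) of steel_collar between -0.004 and 0.005 m and angle between each of steel_collar, cork_drum, brass_collar's own z axis and vertical below 0.08 rad and contact force between the fingers and steel_collar below 0.1 N and linear speed of each of steel_collar, cork_drum, brass_collar below 0.03 m/s and height (world z) of cork_drum between -0.004 and 0.005 m and contact force between the fingers and cork_drum below 0.1 N and height (world z) of brass_collar between -0.004 and 0.005 m and contact force between the fingers and brass_collar below 0.1 N), for 0.2 s.
2. the steel collar is fully home on the spindle (horizontal distance between steel_collar and seat below 0.004 m and z of steel_collar in the frame of seat between -0.004 and 0.003 m and angle between steel_collar's own z axis and vertical below 0.08 rad), for 0.2 s.
3. the cork drum is fully home on the spindle (horizontal distance between cork_drum and seat below 0.004 m and z of cork_drum in the frame of seat between 0.014 and 0.021 m and angle between cork_drum's own z axis and vertical below 0.08 rad), for 0.2 s.
4. the brass collar is fully home on the spindle (horizontal distance between brass_collar and seat below 0.004 m and z of brass_collar in the frame of seat between 0.036 and 0.043 m and angle between brass_collar's own z axis and vertical below 0.08 rad), for 0.2 s.
At the end, for the whole second after the job is handed in: Steel collar, cork drum and brass collar stand on the spindle in this order from the bottom, each coaxial within 4 mm, level within 0.08 rad and within 3 mm of its home height, and at rest (all of step 2 and all of step 3 and all of step 4 and linear speed of each of steel_collar, cork_drum, brass_collar below 0.02 m/s); the robot touches nothing.
It fails at once if a bystander is moved by more than 25 mm (distance of any of gouge, glue_jar, rosin_tin, sanding_block, finger_plane, mallet from where it was at the start of the episode above 0.025 m).
It fails at once if the cork drum is squeezed with more than 100 N, both fingers together (contact force between the fingers and cork_drum above 100 N).
It fails at once if a ring drops down the spindle (faster than 0.4 m/s while round it) ((horizontal distance between steel_collar and seat below 0.004 m and z of steel_collar in the frame of seat below 0.056 m and linear speed of steel_collar above 0.4 m/s) or (horizontal distance between cork_drum and seat below 0.004 m and z of cork_drum in the frame of seat below 0.056 m and linear speed of cork_drum above 0.4 m/s) or (horizontal distance between brass_collar and seat below 0.004 m and z of brass_collar in the frame of seat below 0.056 m and linear speed of brass_collar above 0.4 m/s)).
It also fails if it takes over 72 s, if anything falls off the work surface, if the arm or the gripper's body presses on something with over 40 N, if the wrist force passes 120 N, or if a joint passes its speed limit or range.

### The arm

A 6-joint arm with a two-finger parallel gripper is mounted at the origin on the work surface. World frame = base frame: x ahead of the robot, y to its left, z up, the work surface at z = 0. Lengths are in m, angles in rad, forces in N, time in s.
With the tool pointing down it reaches from about 0.35 to 0.85 m from the base axis. Payload 8.1 kg.
Tool frame: the origin (TCP) lies at the very end of the fingers, on their centre line; the grasp point (between the pads) lies 19 mm behind it; z points along the fingers, y is the line along which they close (so a half turn about z gives the same grasp; the last joint's range is limited). The gripper opens to 93 mm and grips with 3 to 60 N. Pads are 15 mm wide; open, the fingers measure 128 mm over their backs; the gripper's body (75 mm by 188 mm) begins 65 mm behind the grasp point.
Start: joints at [1.226, 0.13, 1.488, -0, 1.523, -0.085], TCP at [0.154, 0.58, 0.219] pointing down, gripper open.
Joint ranges: [-2.96, 2.96], [-0.89, 2.26], [0.02, 2.5], [-1.34, 4.48], [0, 2.73], [-2.66, 2.66]. Speed limits (rad/s): [2.39, 2.39, 2.79, 3.14, 3.14, 3.14].

### API

Orientations are given as a rotation vector (axis times angle).
In Python, from plant import robot, imaging gives the robot as it stands.
- The arm moves only by the tool jog_arm, never from a script. Its argument "rows" is a list of rows, each a list of 2 entries, a list of its own where there are three numbers: the shift along the tool's x, y, z each as a share of 0.2 m, from -1 to 1, then the turn, a rotation vector about the tool's x, y, z each as a share of pi/2 rad, from -1 to 1. A call has 1 to 5 rows; each row is the pose to reach, as a shift and turn from the pose commanded when the call began, along the tool's axes at that moment; what a row does not reach only later rows make up. A row lasts 1/10 s, in which the tool goes at most 50 mm and 8.59 degrees, less where a joint would pass 70% of its speed; a pose out of reach is approached as far as the arm can. A call with a number of a shift or a turn outside -1 to 1 is refused whole. A call with a gripper value outside its range is refused whole. "hand" is the closure, from -1 (fully open) to 1 (shut), set as the call begins (left out, the last holds). The fingers move at their own pace and stop on an object; "squeeze" is the grip in N (left out, the last holds). Time passes only in rows, so rows that repeat a pose let the fingers close. It gives the time, the measured TCP pose, the force, the opening and the grip force at its end, in the units of the state.
- robot.read_state(): the state, without advancing time (a new reading comes with each control period).
- imaging.read_camera(name): name is "scene" or "top"; returns a dict with "frame" (480x640x3 uint8, red, green, blue), "vertical_fov" (degrees; the focal length in pixels is half the picture's height over the tangent of half this angle, whatever the lens; pixels are square), "cx", "cy" (the principal point, pixels), "R" (3x3) and "t" (3): a world point X has camera coordinates R X + t. Camera axes: x right, y down, z forward; pixel columns grow to the right and rows downward; lengths in m; the calibration is good to about 2 mm. A picture is of the moment at which its call begins. There is no depth.
- robot.close_job(): hands the job in; it is judged then, once.
The state is a dict: "t": time; "q": joint angles; "dq": joint speeds; "joint_torque": joint torques, N m; "tool_pos": TCP position; "orientation": TCP orientation; "force": force on the tool from outside, world axes, zero at the start; "wrist_torque": the same for the moment, N m; "opening": finger opening in m; "gripper_force": force on a finger pad.
Only numpy, scipy, OpenCV 4.12 (cv2) and the standard library are available. Lean on these libraries where they do the work, as an engineer would, in place of code of your own. Each camera call takes 0.05 s, during which the arm holds its last target. There are 200 camera calls.

## Working session

There is one attempt and no reset: what is moved stays moved. The work goes in short steps, Python scripts to look and compute and a tool call to move; the robot and the scene stay as the last step left them, time stands still between calls to the robot, and variables do not carry over. Pictures are saved under pics/ and viewed, at most 12 in all, crops included, and the job is handed in when it is done.

Besides the shell and the picture viewer there is one more tool, called by a JSON object that holds its "method" and its "body", one argument or row to a line. jog_arm: Moves the arm, as the interface text tells. Its arguments: {"type":"object","properties":{"rows":{"type":"array"},"hand":{"type":"number"},"squeeze":{"type":"number"}},"required":["rows"]}

```bash
mkdir -p pics; ls; cat > h.py <<'E'
import numpy as np, cv2
from plant import robot, imaging
def cam(n):
    c=imaging.read_camera(n); f=c["frame"].shape[0]/2/np.tan(np.radians(c["vertical_fov"])/2)
    return c,f
def px2w(c,f,u,v,z):
    R=np.array(c["R"]);t=np.array(c["t"]);d=R.T@np.array([(u-c["cx"])/f,(v-c["cy"])/f,1]);o=-R.T@t
    return o+d*(z-o[2])/d[2]
def w2px(c,f,X):
    p=np.array(c["R"])@np.array(X)+np.array(c["t"]);return np.array([c["cx"]+f*p[0]/p[2],c["cy"]+f*p[1]/p[2]])
E
python3 - <<'E'
from h import *
for n in("top","scene"):
    c,f=cam(n);cv2.imwrite(f"pics/{n}0.png",c["frame"][:,:,::-1]);print(n,f,c["cx"],c["cy"],np.round(c["R"],3).tolist(),np.round(c["t"],3).tolist())
s=robot.read_state();print({k:np.round(v,4).tolist() for k,v in s.items()})
E
```

```text
pics
top 455.67575083001657 322.35706922403415 238.75250632564672 [[0.008, -0.999, -0.031], [-0.986, -0.003, -0.166], [0.166, 0.032, -0.986]] [0.074, 0.558, 0.79]
scene 543.7785606290507 320.99104978722556 235.8937086788695 [[0.034, 0.999, -0.014], [0.715, -0.034, -0.699], [-0.699, 0.014, -0.715]] [-0.066, -0.333, 1.422]
{'t': 0.1, 'q': [1.2256, 0.1311, 1.4892, -0.0, 1.523, -0.0854], 'dq': [0.0003, -0.0046, -0.0035, 0.0013, 0.0012, -0.0003], 'joint_torque': [0.0007, -56.1341, -49.3095, 0.0769, 0.0292, -0.0001], 'tool_pos': [0.1539, 0.5794, 0.2177], 'orientation': [-0.4069, -3.1148, 0.0026], 'force': [0.1609, 0.0634, 0.0431], 'wrist_torque': [-0.0128, 0.0053, -0.012], 'gripper_force': 0.0, 'opening': 0.0931}
```

View pics/top0.png

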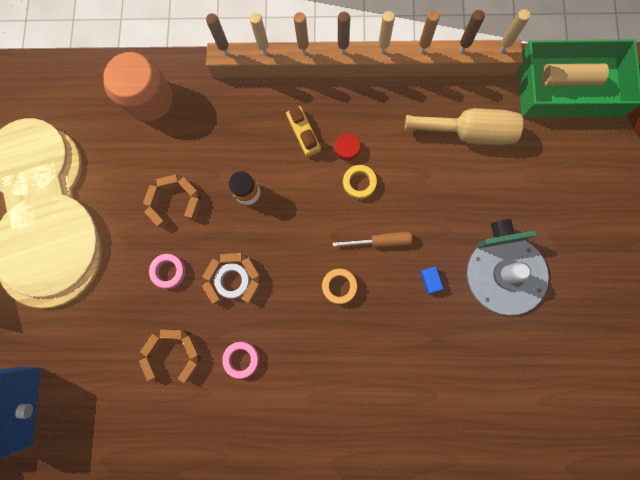

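View pics/scene0.png

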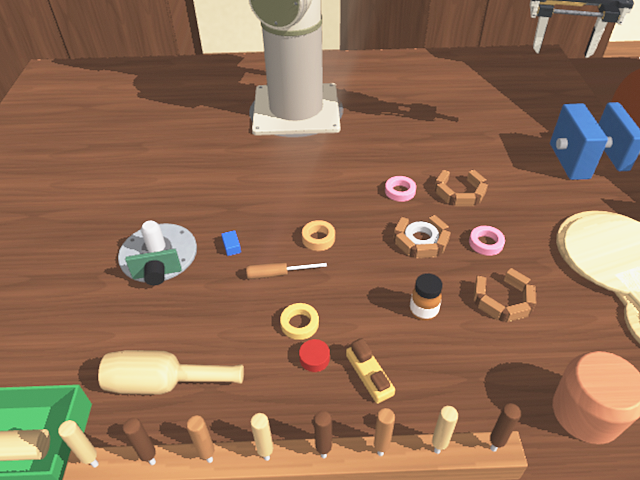

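```bash
cat >> h.py <<'E'
def hullmask(c,box,lo,hi):
    x0,y0,x1,y1=box;hsv=cv2.cvtColor(c["frame"],cv2.COLOR_RGB2HSV)[y0:y1,x0:x1]
    m=cv2.inRange(hsv,np.array(lo),np.array(hi));n,l,s,_=cv2.connectedComponentsWithStats(m)
    k=1+np.argmax(s[1:,4]);p=np.argwhere(l==k)[:,::-1]+[x0,y0]
    return cv2.convexHull(p.astype(np.float32))[:,0]
def cen(h):
    M=cv2.moments(h.astype(np.float32));return np.array([M["m10"]/M["m00"],M["m01"]/M["m00"]]),M["m00"]
def cyl(c,f,x,y,z0,z1,r):
    a=np.linspace(0,2*np.pi,60)
    P=np.array([w2px(c,f,[x+r*np.cos(t),y+r*np.sin(t),z]) for t in a for z in(z0,z1)],dtype=np.float32)
    return cv2.convexHull(P)[:,0]
def fitcyl(c,f,h,z0,z1,r):
    from scipy.optimize import fsolve
    t,A=cen(h);g=px2w(c,f,*t,(z0+z1)/2)[:2]
    s=fsolve(lambda q:cen(cyl(c,f,*q,z0,z1,r))[0]-t,g);return s,A/cen(cyl(c,f,*s,z0,z1,r))[1]
E
python3 - <<'E'
from h import *
ct,ft=cam("top");cs,fs=cam("scene")
def crop(c,x,y,w,h):return cv2.resize(c["frame"][y:y+h,x:x+w,::-1],(400,300),interpolation=cv2.INTER_CUBIC)
a=np.vstack([np.hstack([crop(ct,185,240,100,75),crop(ct,450,210,120,90+0)]),np.hstack([crop(cs,370,200,100,75),crop(cs,100,200,120,90)])])
cv2.imwrite("pics/crop1.png",a)
for n,bt,bs,lo,hi,H in(("cork",(315,262,368,310),(295,215,342,256),(8,110,120),(22,255,255),.022),("brass",(337,160,385,205),(275,300,323,342),(20,90,120),(35,255,255),.018)):
  for c,f,b in((ct,ft,bt),(cs,fs,bs)):
    h=hullmask(c,b,lo,hi);print(n,fitcyl(c,f,h,0,H,.033),h.min(0),h.max(0))
E
```

```text
cork (array([0.48383408, 0.04885492]), 1.776527440576024) [315. 262.] [367. 303.]
cork (array([0.47514634, 0.04389799]), 2.1099142335700765) [295. 215.] [341. 255.]
brass (array([0.67985098, 0.00714411]), 0.8503706252194235) [343. 165.] [375. 197.]
brass (array([0.67798595, 0.00625333]), 0.8732529628661787) [281. 303.] [318. 338.]
```

View pics/crop1.png

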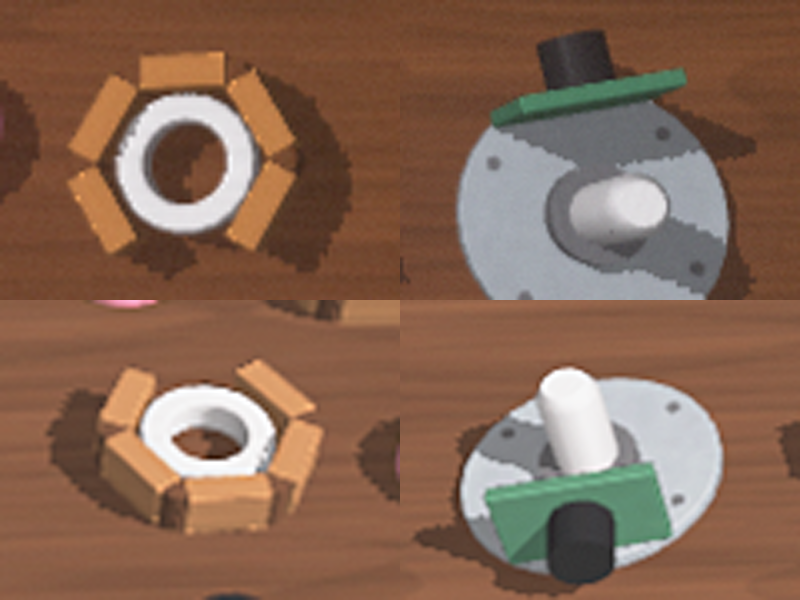

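```bash
python3 - <<'E'
from h import *
from scipy.optimize import least_squares
from scipy.spatial.transform import Rotation as Ro
ct,ft=cam("top");cs,fs=cam("scene")
for c,f,b in((ct,ft,(315,262,368,310)),(cs,fs,(295,215,342,256))):
    h=hullmask(c,b,(8,120,170),(22,255,255));print("cork",fitcyl(c,f,h,0,.022,.033),h.min(0),h.max(0))
T=lambda x,y,z,x0,y0,s,ox,oy,c,f:px2w(c,f,(x-ox+.5)/s-.5+x0,(y-oy+.5)/s-.5+y0,z)
W=lambda x,y,z:T(x,y,z,185,240,4,0,0,ct,ft)[:2]
WS=lambda x,y,z:T(x,y,z,370,200,4,0,300,cs,fs)[:2]
S=lambda x,y,z:T(x,y,z,450,210,10/3,400,0,ct,ft)[:2]
SS=lambda x,y,z:T(x,y,z,100,200,10/3,400,300,cs,fs)[:2]
print("steel top",W(189,163,.018),"scene",WS(208,430,.018))
print("stave+x outer",W(140,56,.024),W(223,52,.024),"inner",W(142,90,.024),W(225,86,.024))
print("notch stave ends",W(107,253,.024),W(135,238,.024),W(228,235,.024),W(254,250,.024))
print("spindle top",S(639,203,.078),SS(565,380,.078))
a,b=S(492,110,.065),S(685,72,.065);print("shroud near edge ends",a,b,S(688,85,.065))
a,b=SS(487,490,.065),SS(655,464,.065);print("shroud scene",a,b)
# plate
for c,f,bx in((ct,ft,(460,225,560,320)),):
    hsv=cv2.cvtColor(c["frame"],cv2.COLOR_RGB2HSV)
    m=((hsv[...,1]<70)&(hsv[...,2]>60)).astype(np.uint8);M=np.zeros_like(m);M[bx[1]:bx[3],bx[0]:bx[2]]=m[bx[1]:bx[3],bx[0]:bx[2]]
    k,_=cv2.findContours(M,0,1);k=max(k,key=cv2.contourArea)[:,0]
    P=np.array([px2w(c,f,*p,.009)[:2] for p in k if p[1]>252])
    r=least_squares(lambda q:np.hypot(*(P-q[:2]).T)-q[2],[*P.mean(0),.075],loss="soft_l1",f_scale=.001)
    print("plate",r.x,np.sqrt(np.mean(r.fun**2)),len(P))
s=robot.read_state();print(Ro.from_rotvec(s["orientation"]).as_matrix().round(3).tolist(),s["t"])
for n,u,v,z in(("jar",241,182,.075),("pink",240,360,.018),("pink2",167,271,.018)):print(n,px2w(ct,ft,u,v,z)[:2])
E
```

```text
cork (array([0.47451321, 0.04629333]), 0.9484708895561672) [322. 268.] [356. 303.]
cork (array([0.47506492, 0.0451172 ]), 0.946186073996359) [302. 220.] [335. 250.]
steel top [0.4828134  0.24837711] scene [0.48430655 0.24853764]
stave+x outer [0.53282987 0.27245251] [0.53489951 0.23296957] inner [0.51664723 0.27075546] [0.51872773 0.23139947]
notch stave ends [0.44031431 0.28367096] [0.44733187 0.27086205] [0.44903019 0.22733213] [0.44220755 0.21492383]
spindle top [ 0.49826782 -0.26806786] [ 0.49659286 -0.27095518]
shroud near edge ends [ 0.54890051 -0.19901827] [ 0.56977222 -0.3019241 ] [ 0.56273185 -0.30301974]
shroud scene [ 0.56641431 -0.30289951] [ 0.55142702 -0.21506627]
plate [ 0.49776377 -0.26902295  0.07499878] 0.0005244181568176875 159
[[-0.966, 0.257, -0.0], [0.257, 0.966, -0.001], [0.0, -0.001, -1.0]] 0.3
jar [0.65807543 0.22583808]
pink [0.33716234 0.22733032]
pink2 [0.49988688 0.37338545]
```

```bash
cat > mv.py <<'E'
import sys,numpy as np
from plant import robot
from scipy.spatial.transform import Rotation as Ro
# usage: mv.py yaw x y z [x y z ...]  -> shares from the current tool frame
s=robot.read_state();R=Ro.from_rotvec(s["orientation"]);a=list(map(float,sys.argv[1:]));y=np.radians(a[0])
Y=np.array([np.cos(y),np.sin(y),0]);Z=np.array([0,0,-1.]);T=Ro.from_matrix(np.c_[np.cross(Y,Z),Y,Z])
print("t",round(s["t"],2),np.round(s["tool_pos"],4),"open",round(s["opening"],4),"grip",round(s["gripper_force"],1),"turn",((R.inv()*T).as_rotvec()/(np.pi/2)).round(4))
for k in range(1,len(a),3):print(a[k:k+3],(R.inv().apply(np.array(a[k:k+3])-s["tool_pos"])/.2).round(4))
E
python3 mv.py 3 .3 .4 .15 .457 .247 .1
```

```text
t 0.3 [0.154  0.5797 0.2182] open 0.0931 grip 0.0 turn [-4.000e-04  2.000e-04  8.013e-01]
[0.3, 0.4, 0.15] [-0.9362 -0.6805  0.3416]
[0.457, 0.247, 0.1] [-1.8914 -1.218   0.5919]
```

{"method": "jog_arm", "body": {
  "rows": [
    [[-0.936,-0.68,0.34],[0,0,0.45]],
    [[-0.936,-0.68,0.34],[0,0,0.45]],
    [[-0.936,-0.68,0.34],[0,0,0.45]],
    [[-0.936,-0.68,0.34],[0,0,0.45]],
    [[-0.936,-0.68,0.34],[0,0,0.45]]
  ],
  "hand": 0.45
}}

```text
t: 0.8
tool_pos: [0.301, 0.3983, 0.1498]
orientation: [1.469, 2.777, -0.001]
force: [0.2, 0.6, 0.3]
opening: 0.0577
gripper_force: 0.0
```

```bash
python3 mv.py 3 .457 .247 .1
```

```text
t 0.8 [0.301  0.3983 0.1498] open 0.0577 grip 0.0 turn [-1.000e-04  3.000e-04  3.473e-01]
[0.457, 0.247, 0.1] [-1.0639  0.2189  0.2496]
```

{"method": "jog_arm", "body": {
  "rows": [
    [[-1,0.205,0.235],[0,0,0.347]],
    [[-1,0.205,0.235],[0,0,0.347]],
    [[-1,0.205,0.235],[0,0,0.347]],
    [[-1,0.205,0.235],[0,0,0.347]],
    [[-1,0.205,0.235],[0,0,0.347]]
  ]
}}

```text
t: 1.3
tool_pos: [0.4497, 0.2552, 0.1025]
orientation: [2.162, 2.278, -0.002]
force: [-0.4, 0.6, -0.1]
opening: 0.0259
gripper_force: 0.0
```

```bash
python3 mv.py 3 .457 .247 .05 .457 .247 .004
```

```text
t 1.3 [0.4497 0.2552 0.1025] open 0.0259 grip 0.0 turn [-0.0003  0.0011 -0.0002]
[0.457, 0.247, 0.05] [-0.0424  0.0344  0.2623]
[0.457, 0.247, 0.004] [-0.042   0.0345  0.4923]
```

{"method": "jog_arm", "body": {
  "rows": [
    [[-0.042,0.034,0.1],[0,0,0]],
    [[-0.042,0.034,0.26],[0,0,0]],
    [[-0.042,0.034,0.34],[0,0,0]],
    [[-0.042,0.034,0.42],[0,0,0]],
    [[-0.042,0.034,0.49],[0,0,0]]
  ]
}}

```text
t: 1.8
tool_pos: [0.4546, 0.2515, 0.0051]
orientation: [2.153, 2.287, 0.0]
force: [1.4, -0.1, 1.4]
opening: 0.0255
gripper_force: 0.5
```

```bash
python3 - <<'E'
from h import *
c,f=cam("top");d=cam("scene")[0]
a=cv2.resize(c["frame"][240:320,185:285,::-1],(500,400),interpolation=2);b=cv2.resize(d["frame"][190:270,370:430,::-1],(300,400),interpolation=2)
cv2.imwrite("pics/p2.png",np.hstack([a,b]))
E
python3 mv.py 3 .457 .247 .004
```

```text
t 1.9 [0.4532 0.2508 0.0038] open 0.0256 grip 0.2 turn [-0.0018  0.0006  0.0049]
[0.457, 0.247, 0.004] [-0.0203  0.0179 -0.0008]
```

View pics/p2.png

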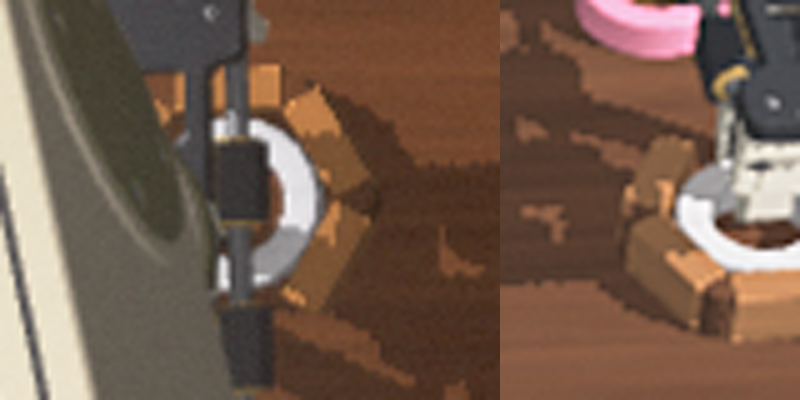

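{"method": "jog_arm", "body": {
  "rows": [
    [[-0.02,0.018,0],[0,0,0]],
    [[-0.02,0.018,0],[0,0,0]],
    [[-0.02,0.018,0],[0,0,0]]
  ]
}}

```text
t: 2.2
tool_pos: [0.4593, 0.2475, 0.0066]
orientation: [2.155, 2.286, 0.002]
force: [0.4, 0.6, -0.3]
opening: 0.0256
gripper_force: 0.0
```

```bash
python3 mv.py 3 .457 .247 .004
```

```text
t 2.2 [0.4593 0.2475 0.0066] open 0.0256 grip 0.0 turn [ 0.0009 -0.0004  0.0042]
[0.457, 0.247, 0.004] [-0.002  -0.0118  0.0131]
```

{"method": "jog_arm", "body": {
  "rows": [
    [[0,-0.008,0.008],[0,0,0]],
    [[0,-0.008,0.008],[0,0,0]],
    [[0,-0.008,0.008],[0,0,0]],
    [[0,-0.008,0.008],[0,0,0]],
    [[0,-0.008,0.008],[0,0,0]]
  ],
  "hand": 1,
  "squeeze": 50
}}

```text
t: 2.7
tool_pos: [0.4567, 0.2472, 0.0041]
orientation: [-2.155, -2.286, 0.001]
force: [-1.4, -1.1, 2.9]
opening: 0.0115
gripper_force: 48.4
```

```bash
python3 mv.py 3 .457 .247 .065
```

```text
t 2.7 [0.4567 0.2472 0.0041] open 0.0115 grip 48.4 turn [-0.0003  0.0001  0.0043]
[0.457, 0.247, 0.065] [-0.0009  0.0011 -0.3047]
```

{"method": "jog_arm", "body": {
  "rows": [
    [[0,0,-0.1],[0,0,0]],
    [[0,0,-0.2],[0,0,0]],
    [[0,0,-0.3],[0,0,0]],
    [[0,0,-0.3],[0,0,0]],
    [[0,0,-0.3],[0,0,0]]
  ]
}}

```text
t: 3.2
tool_pos: [0.457, 0.2472, 0.0636]
orientation: [2.155, 2.286, 0.001]
force: [-0.3, 0.3, -4.0]
opening: 0.0121
gripper_force: 48.5
```

```bash
python3 mv.py 3 .3735 .1235 .065; python3 - <<'E'
from h import *
c,f=cam("top");d=cam("scene")[0]
a=cv2.resize(c["frame"][240:320,185:285,::-1],(500,400),interpolation=2);b=cv2.resize(d["frame"][170:270,370:445,::-1],(300,400),interpolation=2)
cv2.imwrite("pics/p3.png",np.hstack([a,b]))
E
```

```text
t 3.2 [0.457  0.2472 0.0636] open 0.0121 grip 48.5 turn [ 0.0003 -0.0001  0.0043]
[0.3735, 0.1235, 0.065] [-0.5928 -0.4534 -0.0071]
```

View pics/p3.png

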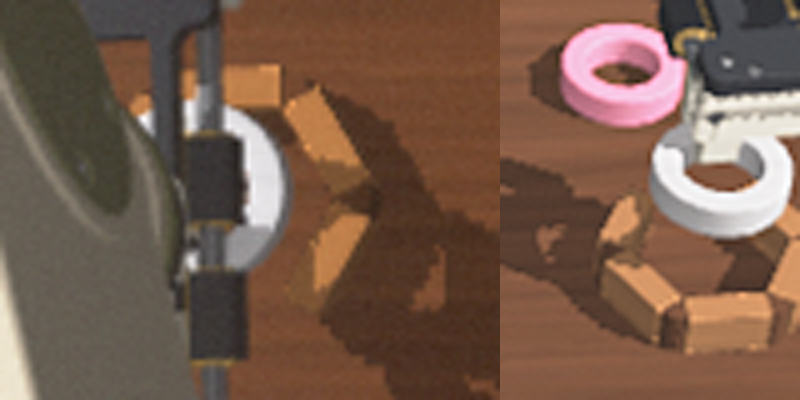

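The ring is lifted clear of the well (bottom edge at about (720,235) in the right panel), held on its wall and near level.

{"method": "jog_arm", "body": {
  "rows": [
    [[-0.2,-0.15,0],[0,0,0]],
    [[-0.4,-0.3,0],[0,0,0]],
    [[-0.593,-0.453,0],[0,0,0]],
    [[-0.593,-0.453,0],[0,0,0]],
    [[-0.593,-0.453,0],[0,0,0]]
  ]
}}

```text
t: 3.8
tool_pos: [0.3723, 0.1226, 0.0629]
orientation: [-2.157, -2.283, 0.001]
force: [-0.1, -0.8, -1.9]
opening: 0.0117
gripper_force: 48.5
```

{"method": "jog_arm", "body": {
  "rows": [
    [[0,0,0.15],[0,0,0]],
    [[0,0,0.23],[0,0,0]],
    [[0,0,0.265],[0,0,0]],
    [[0,0,0.28],[0,0,0]],
    [[0,0,0.28],[0,0,0]]
  ]
}}

```text
t: 4.3
tool_pos: [0.3738, 0.1238, 0.0081]
orientation: [-2.154, -2.286, 0.001]
force: [-0.7, 0.9, -3.3]
opening: 0.0116
gripper_force: 48.5
```

```bash
python3 mv.py 3 .3735 .1235 .004
```

```text
t 4.3 [0.3738 0.1238 0.0081] open 0.0116 grip 48.5 turn [-0.0003  0.      0.0046]
[0.3735, 0.1235, 0.004] [-0.0014 -0.0015  0.0203]
```

{"method": "jog_arm", "body": {
  "rows": [
    [[0,0,0.01],[0,0,0]],
    [[0,0,0.016],[0,0,0]],
    [[0,0,0.016],[0,0,0]],
    [[0,0,0.016],[0,0,0]]
  ]
}}

```text
t: 4.7
tool_pos: [0.3738, 0.1235, 0.0051]
orientation: [2.155, 2.286, 0.001]
force: [-0.5, 0.5, -2.5]
opening: 0.0115
gripper_force: 48.5
```

{"method": "jog_arm", "body": {
  "rows": [
    [[0,0,0],[0,0,0]],
    [[0,0,0],[0,0,0]],
    [[0,0,0],[0,0,0]]
  ],
  "hand": 0.45
}}

```text
t: 5.0
tool_pos: [0.3739, 0.1235, 0.0052]
orientation: [2.155, 2.286, 0.001]
force: [0.3, 0.0, 0.1]
opening: 0.0249
gripper_force: 0.0
```

{"method": "jog_arm", "body": {
  "rows": [
    [[0,0,-0.05],[0,0,0]],
    [[0,0,-0.2],[0,0,0]],
    [[0,0,-0.45],[0,0,0]],
    [[0,0,-0.6],[0,0,0]],
    [[0,0,-0.6],[0,0,0]]
  ]
}}

```text
t: 5.5
tool_pos: [0.3772, 0.1242, 0.131]
orientation: [2.151, 2.282, 0.013]
force: [0.0, 0.2, 0.8]
opening: 0.0253
gripper_force: 0.0
```

```bash
python3 mv.py -80 .40 .125 .12
```

```text
t 5.5 [0.3772 0.1242 0.131 ] open 0.0253 grip 0.0 turn [ 0.0045 -0.0052  0.9265]
[0.4, 0.125, 0.12] [-0.0026  0.1137  0.056 ]
```

{"method": "jog_arm", "body": {
  "rows": [
    [[0,0.114,0],[0,0,0.463]],
    [[0,0.114,0],[0,0,0.463]],
    [[0,0.114,0],[0,0,0.463]],
    [[0,0.114,0],[0,0,0.463]],
    [[0,0.114,0],[0,0,0.463]]
  ],
  "hand": -1
}}

```text
t: 6.0
tool_pos: [0.3958, 0.1247, 0.1244]
orientation: [-2.831, -1.361, 0.002]
force: [-0.4, -0.4, 1.0]
opening: 0.0613
gripper_force: 0.0
```

{"method": "jog_arm", "body": {
  "rows": [
    [[0,0,0],[0,0,0.463]],
    [[0,0,0],[0,0,0.463]],
    [[0,0,0],[0,0,0.463]],
    [[0,0,0],[0,0,0.463]],
    [[0,0,0],[0,0,0.463]]
  ]
}}

```text
t: 6.5
tool_pos: [0.3958, 0.1247, 0.1244]
orientation: [3.13, 0.266, -0.001]
force: [-0.8, 0.1, 0.3]
opening: 0.0924
gripper_force: 0.0
```

```bash
python3 mv.py -80 .40 .125 .12;  python3 - <<'E'
from h import *
c,f=cam("top");d,g=cam("scene")
u=w2px(c,f,[.4,.125,.01]).astype(int);w=w2px(d,g,[.4,.125,.01]).astype(int);print(u,w)
a=cv2.resize(c["frame"][u[1]-40:u[1]+40,u[0]-40:u[0]+40,::-1],(400,400),interpolation=2);b=cv2.resize(d["frame"][w[1]-40:w[1]+40,w[0]-40:w[0]+40,::-1],(400,400),interpolation=2)
cv2.imwrite("pics/p4.png",np.hstack([a,b]))
E
```

```text
t 6.5 [0.3958 0.1247 0.1244] open 0.0924 grip 0.0 turn [ 0.      0.0006 -0.0034]
[0.4, 0.125, 0.12] [0.0209 0.002  0.0219]
[296 325] [355 208]
```

View pics/p4.png

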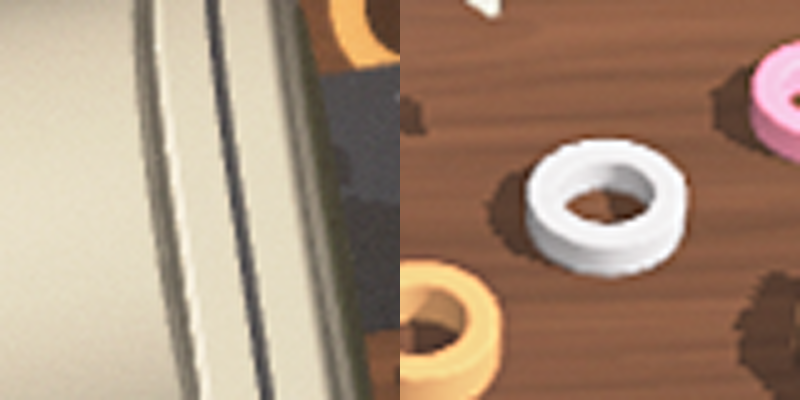

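The steel ring lies flat and clear at about (606,207) in the right panel, released. Measure it.

```bash
python3 - <<'E'
from h import *
d,g=cam("scene")
h=hullmask(d,(330,184,380,232),(0,0,110),(179,60,255));s,r=fitcyl(d,g,h,0,.018,.033);print(s,r)
E
python3 mv.py -80 .40 .125 .05 .40 .125 .004
```

```text
[0.40095577 0.12487542] 0.9498760225935869
t 6.65 [0.3959 0.1247 0.1245] open 0.093 grip 0.0 turn [-0.      0.0005  0.0022]
[0.4, 0.125, 0.05] [0.0207 0.0022 0.3724]
[0.4, 0.125, 0.004] [0.0208 0.0022 0.6024]
```

{"method": "jog_arm", "body": {
  "rows": [
    [[0.024,0.002,0.2],[0,0,0]],
    [[0.024,0.002,0.4],[0,0,0]],
    [[0.024,0.002,0.52],[0,0,0]],
    [[0.024,0.002,0.595],[0,0,0]],
    [[0.024,0.002,0.6],[0,0,0]]
  ]
}}

```text
t: 7.15
tool_pos: [0.3986, 0.1248, 0.0024]
orientation: [3.129, 0.281, -0.008]
force: [-0.7, 0.5, -0.6]
opening: 0.0931
gripper_force: 0.0
```

{"method": "jog_arm", "body": {
  "rows": [
    [[0,0,0],[0,0,0]],
    [[0,0,0],[0,0,0]],
    [[0,0,0],[0,0,0]],
    [[0,0,0],[0,0,0]],
    [[0,0,0],[0,0,0]]
  ],
  "hand": 1,
  "squeeze": 50
}}

```text
t: 7.65
tool_pos: [0.4021, 0.1255, 0.0059]
orientation: [-3.129, -0.275, -0.003]
force: [0.0, 0.6, 4.9]
opening: 0.065
gripper_force: 59.4
```

```bash
python3 mv.py -80 .40 .125 .12
```

```text
t 7.65 [0.4021 0.1255 0.0059] open 0.065 grip 59.4 turn [-0.0001 -0.0013  0.0007]
[0.4, 0.125, 0.12] [-9.400e-03  5.000e-04 -5.707e-01]
```

{"method": "jog_arm", "body": {
  "rows": [
    [[0,0,0],[0,0,0]],
    [[0,0,-0.1],[0,0,0]],
    [[0,0,-0.3],[0,0,0]],
    [[0,0,-0.55],[0,0,0]],
    [[0,0,-0.55],[0,0,0]]
  ]
}}

```text
t: 8.15
tool_pos: [0.4054, 0.126, 0.1218]
orientation: [-3.128, -0.275, -0.017]
force: [1.5, 0.6, -2.0]
opening: 0.0652
gripper_force: 59.9
```

```bash
python3 mv.py -80 .46 -.06 .12 .498 -.269 .12
```

```text
t 8.15 [0.4054 0.126  0.1218] open 0.0652 grip 59.9 turn [-0.     -0.007   0.0006]
[0.46, -0.06, 0.12] [0.1063 0.9636 0.0103]
[0.498, -0.269, 0.12] [0.1109 2.0257 0.0103]
```

{"method": "jog_arm", "body": {
  "rows": [
    [[0.05,0.2,0],[0,0,0]],
    [[0.1,0.44,0],[0,0,0]],
    [[0.1,0.68,0],[0,0,0]],
    [[0.1,0.9,0],[0,0,0]],
    [[0.1,1,0],[0,0,0]]
  ]
}}

```text
t: 8.65
tool_pos: [0.4553, -0.0714, 0.1141]
orientation: [3.129, 0.272, -0.002]
force: [-0.3, 0.2, -2.1]
opening: 0.0652
gripper_force: 59.9
```

```bash
python3 mv.py -80  .499 -.269 .12
```

```text
t 8.65 [ 0.4553 -0.0714  0.1141] open 0.0652 grip 59.9 turn [ 0.0004  0.0007 -0.0009]
[0.499, -0.269, 0.12] [ 0.0451  1.0107 -0.029 ]
```

{"method": "jog_arm", "body": {
  "rows": [
    [[0.045,0.24,-0.03],[0,0,0]],
    [[0.045,0.48,-0.03],[0,0,0]],
    [[0.045,0.72,-0.03],[0,0,0]],
    [[0.045,0.92,-0.03],[0,0,0]],
    [[0.045,1,-0.03],[0,0,0]]
  ]
}}

```text
t: 9.15
tool_pos: [0.4988, -0.2669, 0.1198]
orientation: [3.13, 0.271, -0.002]
force: [-0.5, 0.4, -3.1]
opening: 0.0648
gripper_force: 59.9
```

{"method": "jog_arm", "body": {
  "rows": [
    [[0,0,0],[0,0,0]],
    [[0,0,0],[0,0,0]],
    [[0,0,0],[0,0,0]]
  ]
}}

```text
t: 9.45
tool_pos: [0.4991, -0.2619, 0.1203]
orientation: [-3.128, -0.277, 0.001]
force: [0.5, -0.3, -1.9]
opening: 0.0651
gripper_force: 59.9
```

```bash
python3 mv.py -80  .499 -.269 .08;  python3 - <<'E'
from h import *
c,f=cam("top");d,g=cam("scene")
P=[.498,-.269,.1]
u=w2px(c,f,P).astype(int);w=w2px(d,g,P).astype(int);print(u,w)
a=cv2.resize(c["frame"][u[1]-40:u[1]+40,u[0]-40:u[0]+40,::-1],(400,400),interpolation=2);b=cv2.resize(d["frame"][w[1]-30:w[1]+50,w[0]-40:w[0]+40,::-1],(400,400),interpolation=2)
cv2.imwrite("pics/p5.png",np.hstack([a,b]))
h=hullmask(d,(w[0]-50,w[1]-40,w[0]+50,w[1]+40),(0,0,150),(179,40,255));print(h.min(0),h.max(0),fitcyl(d,g,h,.116,.134,.033))
E
```

```text
t 9.45 [ 0.4991 -0.2619  0.1203] open 0.0651 grip 59.9 turn [-0.0008  0.0005  0.0013]
[0.499, -0.269, 0.08] [-0.0065  0.0351  0.2014]
[527 269] [147 215]
[129. 179.] [196. 254.] (array([ 0.53869059, -0.23081401]), 3.2722812780874855)
```

View pics/p5.png

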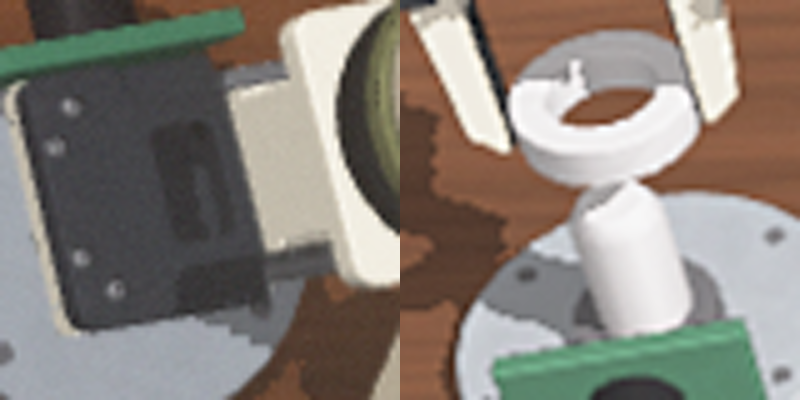

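```bash
python3 - <<'E'
from h import *
d,g=cam("scene");s=robot.read_state();print(s["tool_pos"])
for y in(92,94,96):print(px2w(d,g,147.4,185+(y+.5)/5-.5,.133))
for z in(.078,):
  for v in (200,205,210):print(v,px2w(d,g,107+(610-400+.5)/5-.5,185+(v+.5)/5-.5,z))
E
python3 mv.py -80 .4985 -.269 .09
```

```text
[ 0.49948822 -0.26231498  0.12087844]
[ 0.50047216 -0.26022129  0.133     ]
[ 0.50154575 -0.26001958  0.133     ]
[ 0.50261769 -0.25981819  0.133     ]
200 [ 0.49909843 -0.27151101  0.078     ]
205 [ 0.50177873 -0.27101154  0.078     ]
210 [ 0.50444917 -0.2705139   0.078     ]
t 9.6 [ 0.4995 -0.2623  0.1209] open 0.0654 grip 59.9 turn [-0.0001 -0.      0.0015]
[0.4985, -0.269, 0.09] [-0.0108  0.0321  0.1544]
```

{"method": "jog_arm", "body": {
  "rows": [
    [[-0.009,0.036,0.05],[0,0,0]],
    [[-0.009,0.036,0.1],[0,0,0]],
    [[-0.009,0.036,0.15],[0,0,0]],
    [[-0.009,0.036,0.15],[0,0,0]],
    [[-0.009,0.036,0.15],[0,0,0]]
  ]
}}

```text
t: 10.1
tool_pos: [0.4984, -0.2706, 0.09]
orientation: [-3.128, -0.275, 0.002]
force: [-0.3, -0.5, -1.6]
opening: 0.065
gripper_force: 59.9
```

```bash
python3 - <<'E'
from h import *
c,f=cam("scene")
cv2.imwrite("pics/p6.png",cv2.resize(c["frame"][175:265,90:210,::-1],(800,600),interpolation=2))
E
python3 mv.py -80 .499 -.2697 .08
```

```text
t 10.15 [ 0.4988 -0.2709  0.0907] open 0.0653 grip 59.9 turn [-0.0002  0.0002  0.0005]
[0.499, -0.2697, 0.08] [ 0.0019 -0.0057  0.0533]
```

View pics/p6.png

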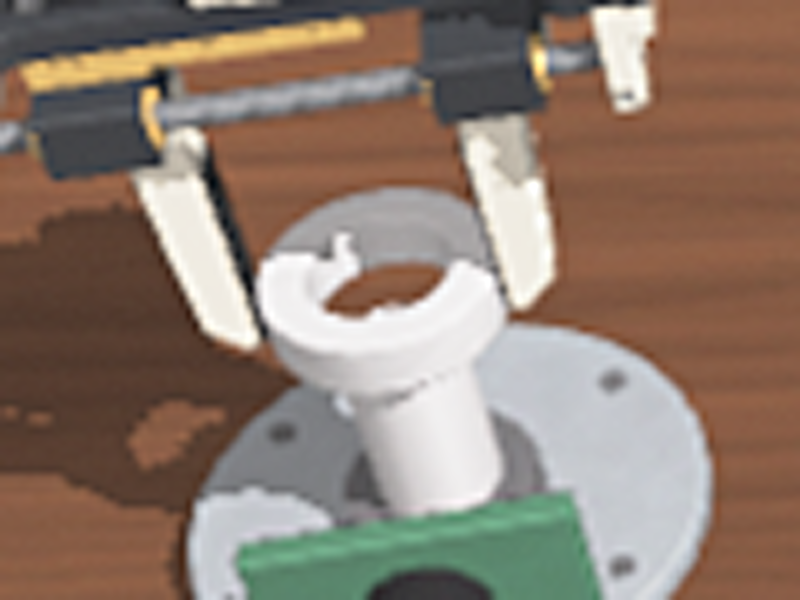

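The ring sits over the spindle top (ring at about (382,290), spindle emerging below at (425,430)) and looks coaxial within a few mm; lower it gently.

{"method": "jog_arm", "body": {
  "rows": [
    [[0.001,-0.004,0.025],[0,0,0]],
    [[0.001,-0.004,0.05],[0,0,0]],
    [[0.001,-0.004,0.065],[0,0,0]],
    [[0.001,-0.004,0.065],[0,0,0]]
  ]
}}

```text
t: 10.55
tool_pos: [0.4985, -0.2699, 0.0771]
orientation: [-3.129, -0.275, 0.002]
force: [-0.8, 0.4, -1.6]
opening: 0.0647
gripper_force: 59.9
```

```bash
python3 mv.py -80 .499 -.2697 .05
```

```text
t 10.55 [ 0.4985 -0.2699  0.0771] open 0.0647 grip 59.9 turn [-0.0005  0.0006  0.0005]
[0.499, -0.2697, 0.05] [ 0.0028 -0.0003  0.1353]
```

{"method": "jog_arm", "body": {
  "rows": [
    [[0,0,0.015],[0,0,0]],
    [[0,0,0.03],[0,0,0]],
    [[0,0,0.045],[0,0,0]],
    [[0,0,0.045],[0,0,0]]
  ]
}}

```text
t: 10.95
tool_pos: [0.4986, -0.2699, 0.0682]
orientation: [-3.129, -0.275, 0.001]
force: [-0.3, 0.3, -2.9]
opening: 0.0649
gripper_force: 59.9
```

{"method": "jog_arm", "body": {
  "rows": [
    [[0,0,0.02],[0,0,0]],
    [[0,0,0.04],[0,0,0]],
    [[0,0,0.06],[0,0,0]],
    [[0,0,0.06],[0,0,0]]
  ]
}}

```text
t: 11.35
tool_pos: [0.4986, -0.27, 0.056]
orientation: [-3.129, -0.275, 0.001]
force: [-0.1, -0.8, -3.9]
opening: 0.065
gripper_force: 59.9
```

{"method": "jog_arm", "body": {
  "rows": [
    [[0,0,0.03],[0,0,0]],
    [[0,0,0.06],[0,0,0]],
    [[0,0,0.09],[0,0,0]],
    [[0,0,0.12],[0,0,0]],
    [[0,0,0.135],[0,0,0]]
  ]
}}

```text
t: 11.85
tool_pos: [0.4987, -0.27, 0.0289]
orientation: [-3.129, -0.275, 0.001]
force: [-0.4, 0.1, -1.5]
opening: 0.065
gripper_force: 59.9
```

{"method": "jog_arm", "body": {
  "rows": [
    [[0,0,0.01],[0,0,0]],
    [[0,0,0.015],[0,0,0]],
    [[0,0,0.015],[0,0,0]]
  ]
}}

```text
t: 12.15
tool_pos: [0.4989, -0.2701, 0.0268]
orientation: [-3.129, -0.275, 0.0]
force: [-0.0, 0.8, -3.0]
opening: 0.0648
gripper_force: 59.9
```

{"method": "jog_arm", "body": {
  "rows": [
    [[0,0,0.005],[0,0,0]],
    [[0,0,0.01],[0,0,0]],
    [[0,0,0.01],[0,0,0]]
  ]
}}

```text
t: 12.45
tool_pos: [0.4992, -0.2704, 0.0259]
orientation: [3.129, 0.275, 0.001]
force: [-3.6, 1.6, 5.6]
opening: 0.0652
gripper_force: 59.7
```

{"method": "jog_arm", "body": {
  "rows": [
    [[0,0,0.005],[0,0,0]],
    [[0,0,0.008],[0,0,0]],
    [[0,0,0.008],[0,0,0]]
  ]
}}

```text
t: 12.75
tool_pos: [0.4993, -0.2703, 0.0258]
orientation: [3.129, 0.275, 0.0]
force: [-10.3, 5.8, 19.3]
opening: 0.0652
gripper_force: 59.5
```

{"method": "jog_arm", "body": {
  "rows": [
    [[0,0,-0.006],[0,0,0]],
    [[0,0,-0.006],[0,0,0]],
    [[0,0,-0.006],[0,0,0]],
    [[0,0,-0.006],[0,0,0]]
  ],
  "hand": -1
}}

```text
t: 13.15
tool_pos: [0.4989, -0.2702, 0.0243]
orientation: [-3.129, -0.275, 0.0]
force: [-0.4, 0.1, 0.8]
opening: 0.0913
gripper_force: 0.0
```

{"method": "jog_arm", "body": {
  "rows": [
    [[0,0,-0.1],[0,0,0]],
    [[0,0,-0.3],[0,0,0]],
    [[0,0,-0.5],[0,0,0]],
    [[0,0,-0.52],[0,0,0]]
  ]
}}

```text
t: 13.55
tool_pos: [0.5021, -0.2722, 0.1347]
orientation: [3.124, 0.275, 0.012]
force: [1.6, -1.7, 1.0]
opening: 0.0931
gripper_force: 0.0
```

```bash
python3 mv.py -80 .4748 -.08 .12
```

```text
t 13.55 [ 0.5021 -0.2722  0.1347] open 0.0931 grip 0.0 turn [ 0.0041 -0.0043  0.0005]
[0.4748, -0.08, 0.12] [ 0.0329 -0.9707  0.0676]
```

{"method": "jog_arm", "body": {
  "rows": [
    [[0.033,-0.24,0.06],[0,0,0]],
    [[0.033,-0.48,0.06],[0,0,0]],
    [[0.033,-0.72,0.06],[0,0,0]],
    [[0.033,-0.97,0.06],[0,0,0]],
    [[0.033,-0.97,0.06],[0,0,0]]
  ]
}}

```text
t: 14.05
tool_pos: [0.4701, -0.0729, 0.1154]
orientation: [-3.126, -0.282, 0.002]
force: [-0.4, -0.8, -0.0]
opening: 0.093
gripper_force: 0.0
```

```bash
python3 - <<'E'
from h import *
c,f=cam("scene")
h=hullmask(c,(295,215,342,256),(8,120,170),(22,255,255));print("cork",fitcyl(c,f,h,0,.022,.033))
c,f=cam("scene")
h=hullmask(c,(110,200,190,270),(0,0,140),(179,60,255))
cv2.imwrite("pics/p7.png",cv2.resize(c["frame"][190:280,90:210,::-1],(640,480),interpolation=2))
E
python3 mv.py -80 .4748 .0457 .12
```

```text
cork (array([0.47503121, 0.04510664]), 0.9433677533559944)
t 14.15 [ 0.4714 -0.0771  0.1161] open 0.0935 grip 0.0 turn [0.0002 0.0001 0.0023]
[0.4748, 0.0457, 0.12] [ 0.1252 -0.6011 -0.0197]h.py:25: RuntimeWarning: The iteration is not making good progress, as measured by the 
 improvement from the last ten iterations.
  s=fsolve(lambda q:cen(cyl(c,f,*q,z0,z1,r))[0]-t,g);return s,A/cen(cyl(c,f,*s,z0,z1,r))[1]
```

View pics/p7.png

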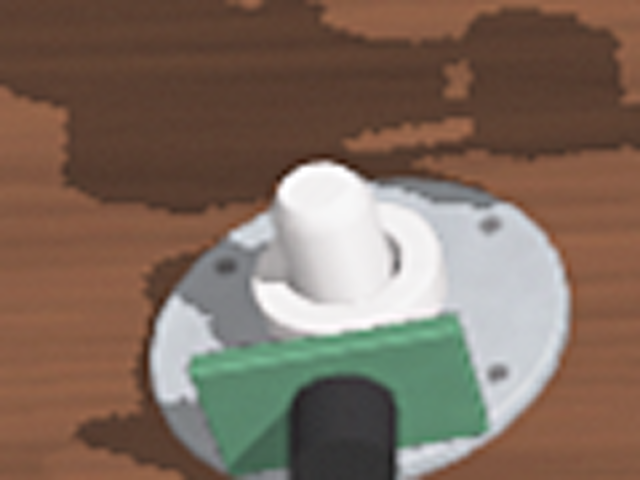

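The steel collar is home round the spindle (ring about (350,270)). Now the cork.

{"method": "jog_arm", "body": {
  "rows": [
    [[0.05,-0.22,-0.02],[0,0,0]],
    [[0.125,-0.45,-0.02],[0,0,0]],
    [[0.125,-0.6,-0.02],[0,0,0]],
    [[0.125,-0.6,-0.02],[0,0,0]],
    [[0.125,-0.6,-0.02],[0,0,0]]
  ]
}}

```text
t: 14.65
tool_pos: [0.4757, 0.0436, 0.1202]
orientation: [3.129, 0.275, -0.0]
force: [-0.0, 0.3, 0.3]
opening: 0.093
gripper_force: 0.0
```

```bash
python3 mv.py -80 .4748 .0457 .005
```

```text
t 14.65 [0.4757 0.0436 0.1202] open 0.093 grip 0.0 turn [0.0004 0.0002 0.0007]
[0.4748, 0.0457, 0.005] [-0.0022 -0.0113  0.5759]
```

{"method": "jog_arm", "body": {
  "rows": [
    [[-0.002,-0.011,0.2],[0,0,0]],
    [[-0.002,-0.011,0.4],[0,0,0]],
    [[-0.002,-0.011,0.5],[0,0,0]],
    [[-0.002,-0.011,0.565],[0,0,0]],
    [[-0.002,-0.011,0.57],[0,0,0]]
  ]
}}

```text
t: 15.15
tool_pos: [0.4734, 0.0452, 0.0048]
orientation: [3.13, 0.272, -0.005]
force: [0.1, 0.2, 0.2]
opening: 0.0933
gripper_force: 0.0
```

{"method": "jog_arm", "body": {
  "rows": [
    [[0,0,0],[0,0,0]],
    [[0,0,0],[0,0,0]],
    [[0,0,0],[0,0,0]],
    [[0,0,0],[0,0,0]],
    [[0,0,0],[0,0,0]]
  ],
  "hand": 1,
  "squeeze": 20
}}

```text
t: 15.65
tool_pos: [0.4754, 0.0466, 0.0074]
orientation: [3.129, 0.275, 0.003]
force: [-0.6, -0.7, 4.9]
opening: 0.0641
gripper_force: 20.0
```

{"method": "jog_arm", "body": {
  "rows": [
    [[0,0,0],[0,0,0]],
    [[0,0,-0.1],[0,0,0]],
    [[0,0,-0.3],[0,0,0]],
    [[0,0,-0.5],[0,0,0]],
    [[0,0,-0.57],[0,0,0]]
  ]
}}

```text
t: 16.15
tool_pos: [0.4769, 0.0468, 0.1249]
orientation: [3.129, 0.275, 0.01]
force: [1.2, 0.6, -0.5]
opening: 0.0643
gripper_force: 20.0
```

```bash
python3 mv.py -80 .475 -.08 .12 .4988 -.2699 .12
```

```text
t 16.15 [0.4769 0.0468 0.1249] open 0.0643 grip 20.0 turn [ 0.0007 -0.0039  0.0007]
[0.475, -0.08, 0.12] [-0.1202  0.6224  0.0245]
[0.4988, -0.2699, 0.12] [-0.1689  1.5781  0.0252]
```

{"method": "jog_arm", "body": {
  "rows": [
    [[-0.03,0.2,0.02],[0,0,0]],
    [[-0.06,0.42,0.02],[0,0,0]],
    [[-0.1,0.65,0.02],[0,0,0]],
    [[-0.12,0.88,0.02],[0,0,0]],
    [[-0.14,0.98,0.02],[0,0,0]]
  ]
}}

```text
t: 16.65
tool_pos: [0.4807, -0.1545, 0.1157]
orientation: [3.129, 0.272, -0.001]
force: [-0.1, -0.1, 0.2]
opening: 0.0642
gripper_force: 20.0
```

```bash
python3 mv.py -80 .4986 -.27 .12
```

```text
t 16.65 [ 0.4807 -0.1545  0.1157] open 0.0642 grip 20.0 turn [ 0.0004  0.0004 -0.0008]
[0.4986, -0.27, 0.12] [-0.0113  0.5844 -0.021 ]
```

{"method": "jog_arm", "body": {
  "rows": [
    [[-0.01,0.2,-0.02],[0,0,0]],
    [[-0.01,0.4,-0.02],[0,0,0]],
    [[-0.01,0.584,-0.02],[0,0,0]],
    [[-0.01,0.584,-0.02],[0,0,0]],
    [[-0.01,0.584,-0.02],[0,0,0]]
  ]
}}

```text
t: 17.15
tool_pos: [0.4988, -0.2667, 0.1192]
orientation: [-3.128, -0.272, 0.002]
force: [-0.1, 0.6, -0.5]
opening: 0.0643
gripper_force: 20.0
```

{"method": "jog_arm", "body": {
  "rows": [
    [[0,0,0],[0,0,0]],
    [[0,0,0],[0,0,0]]
  ]
}}

```text
t: 17.35
tool_pos: [0.4994, -0.2653, 0.12]
orientation: [-3.129, -0.277, 0.001]
force: [-1.0, 0.3, -0.6]
opening: 0.064
gripper_force: 20.0
```

```bash
python3 mv.py -80 .4986 -.27 .092
```

```text
t 17.35 [ 0.4994 -0.2653  0.12  ] open 0.064 grip 20.0 turn [-0.0005  0.0003  0.0014]
[0.4986, -0.27, 0.092] [-0.0079  0.0228  0.1402]
```

{"method": "jog_arm", "body": {
  "rows": [
    [[-0.008,0.022,0.05],[0,0,0]],
    [[-0.008,0.022,0.1],[0,0,0]],
    [[-0.008,0.022,0.13],[0,0,0]],
    [[-0.008,0.022,0.13],[0,0,0]],
    [[-0.008,0.022,0.13],[0,0,0]]
  ]
}}

```text
t: 17.85
tool_pos: [0.4985, -0.271, 0.094]
orientation: [-3.129, -0.275, 0.001]
force: [-0.4, -0.2, -0.8]
opening: 0.0643
gripper_force: 20.0
```

```bash
python3 mv.py -80 .4986 -.27 .08
```

```text
t 17.85 [ 0.4985 -0.271   0.094 ] open 0.0643 grip 20.0 turn [-0.0004  0.0004  0.0005]
[0.4986, -0.27, 0.08] [ 0.0016 -0.0047  0.07  ]
```

{"method": "jog_arm", "body": {
  "rows": [
    [[0.001,-0.004,0.03],[0,0,0]],
    [[0.001,-0.004,0.05],[0,0,0]],
    [[0.001,-0.004,0.07],[0,0,0]],
    [[0.001,-0.004,0.09],[0,0,0]],
    [[0.001,-0.004,0.09],[0,0,0]]
  ]
}}

```text
t: 18.35
tool_pos: [0.4983, -0.2701, 0.0756]
orientation: [-3.129, -0.275, 0.002]
force: [-0.1, 0.5, -1.4]
opening: 0.0643
gripper_force: 20.0
```

{"method": "jog_arm", "body": {
  "rows": [
    [[0,0,0.02],[0,0,0]],
    [[0,0,0.04],[0,0,0]],
    [[0,0,0.06],[0,0,0]],
    [[0,0,0.06],[0,0,0]]
  ]
}}

```text
t: 18.75
tool_pos: [0.4983, -0.2701, 0.0635]
orientation: [-3.129, -0.275, 0.002]
force: [-0.4, -0.8, -0.6]
opening: 0.064
gripper_force: 20.0
```

```bash
python3 mv.py -80 .4986 -.27 .044
```

```text
t 18.75 [ 0.4983 -0.2701  0.0635] open 0.064 grip 20.0 turn [-0.0006  0.0006  0.0005]
[0.4986, -0.27, 0.044] [ 0.0018 -0.0001  0.0977]
```

{"method": "jog_arm", "body": {
  "rows": [
    [[0,0,0.025],[0,0,0]],
    [[0,0,0.05],[0,0,0]],
    [[0,0,0.075],[0,0,0]],
    [[0,0,0.075],[0,0,0]]
  ]
}}

```text
t: 19.15
tool_pos: [0.4981, -0.27, 0.0483]
orientation: [-3.128, -0.275, 0.002]
force: [-0.4, 0.6, -1.4]
opening: 0.0643
gripper_force: 20.0
```

{"method": "jog_arm", "body": {
  "rows": [
    [[0,0,0.005],[0,0,0]],
    [[0,0,0.01],[0,0,0]],
    [[0,0,0.01],[0,0,0]]
  ]
}}

```text
t: 19.45
tool_pos: [0.4988, -0.2704, 0.0475]
orientation: [3.129, 0.275, 0.0]
force: [-0.1, 0.4, -1.1]
opening: 0.0645
gripper_force: 20.0
```

{"method": "jog_arm", "body": {
  "rows": [
    [[0,0,0.005],[0,0,0]],
    [[0,0,0.008],[0,0,0]],
    [[0,0,0.008],[0,0,0]]
  ]
}}

```text
t: 19.75
tool_pos: [0.4987, -0.2703, 0.0458]
orientation: [-3.129, -0.275, 0.0]
force: [-0.1, 0.6, 0.0]
opening: 0.0645
gripper_force: 20.0
```

{"method": "jog_arm", "body": {
  "rows": [
    [[0,0,0.004],[0,0,0]],
    [[0,0,0.006],[0,0,0]],
    [[0,0,0.006],[0,0,0]]
  ]
}}

```text
t: 20.05
tool_pos: [0.4989, -0.2705, 0.0454]
orientation: [3.129, 0.275, 0.0]
force: [-3.0, 2.0, 7.4]
opening: 0.0642
gripper_force: 20.0
```

{"method": "jog_arm", "body": {
  "rows": [
    [[0,0,0.004],[0,0,0]],
    [[0,0,0.005],[0,0,0]],
    [[0,0,0.005],[0,0,0]]
  ]
}}

```text
t: 20.35
tool_pos: [0.4989, -0.2705, 0.0454]
orientation: [3.129, 0.275, 0.0]
force: [-6.6, 4.6, 15.7]
opening: 0.0645
gripper_force: 20.0
```

{"method": "jog_arm", "body": {
  "rows": [
    [[0,0,-0.005],[0,0,0]],
    [[0,0,-0.005],[0,0,0]],
    [[0,0,-0.005],[0,0,0]],
    [[0,0,-0.005],[0,0,0]]
  ],
  "hand": -1
}}

```text
t: 20.75
tool_pos: [0.4987, -0.2703, 0.0444]
orientation: [-3.129, -0.275, 0.0]
force: [0.9, 0.3, -0.8]
opening: 0.0908
gripper_force: 0.0
```

{"method": "jog_arm", "body": {
  "rows": [
    [[0,0,-0.1],[0,0,0]],
    [[0,0,-0.25],[0,0,0]],
    [[0,0,-0.4],[0,0,0]],
    [[0,0,-0.4],[0,0,0]]
  ]
}}

```text
t: 21.15
tool_pos: [0.5015, -0.2721, 0.1297]
orientation: [3.125, 0.275, 0.01]
force: [-0.1, 0.5, 0.6]
opening: 0.093
gripper_force: 0.0
```

```bash
python3 - <<'E'
from h import *
for n,b in(("top",(337,160,385,205)),("scene",(275,300,323,342))):
  c,f=cam(n)
  for lo in((18,70,110),(16,60,90)):
    h=hullmask(c,b,lo,(40,255,255));print("brass",fitcyl(c,f,h,0,.018,.033),h.min(0),h.max(0))
E
python3 mv.py -80 .56 -.1 .12 .679 .0067 .12
```

```text
brass (array([0.67877348, 0.00674603]), 0.9190474416210068) [343. 165.] [376. 198.]
brass (array([0.67875474, 0.00696803]), 0.9606391643552815) [342. 164.] [376. 198.]
brass (array([0.67892695, 0.00522555]), 0.9176728603611136) [280. 303.] [318. 338.]
brass (array([0.6793992 , 0.00483587]), 0.9534455817651746) [280. 303.] [318. 339.]
t 21.25 [ 0.4993 -0.2707  0.1252] open 0.0929 grip 0.0 turn [ 0.0007 -0.0008  0.0005]
[0.56, -0.1, 0.12] [ 0.4478 -0.7877  0.0257]
[0.679, 0.0067, 0.12] [ 1.1267 -1.2093  0.026 ]
```

{"method": "jog_arm", "body": {
  "rows": [
    [[0.14,-0.16,0.02],[0,0,0]],
    [[0.28,-0.31,0.02],[0,0,0]],
    [[0.42,-0.46,0.02],[0,0,0]],
    [[0.56,-0.6,0.02],[0,0,0]],
    [[0.7,-0.76,0.02],[0,0,0]]
  ]
}}

```text
t: 21.75
tool_pos: [0.6096, -0.0949, 0.1183]
orientation: [-3.129, -0.274, 0.005]
force: [1.0, -0.1, 0.1]
opening: 0.0928
gripper_force: 0.0
```

```bash
python3 mv.py -80 .679 .006 .12
```

```text
t 21.75 [ 0.6096 -0.0949  0.1183] open 0.0928 grip 0.0 turn [-0.0007  0.0019  0.0002]
[0.679, 0.006, 0.12] [ 0.4294 -0.4364 -0.0093]
```

{"method": "jog_arm", "body": {
  "rows": [
    [[0.15,-0.15,-0.01],[0,0,0]],
    [[0.3,-0.3,-0.01],[0,0,0]],
    [[0.43,-0.436,-0.01],[0,0,0]],
    [[0.43,-0.436,-0.01],[0,0,0]],
    [[0.43,-0.436,-0.01],[0,0,0]]
  ]
}}

```text
t: 22.25
tool_pos: [0.6785, 0.0055, 0.12]
orientation: [-3.129, -0.278, 0.006]
force: [0.4, -0.1, -0.6]
opening: 0.0931
gripper_force: 0.0
```

```bash
python3 mv.py -80 .679 .006 .005
```

```text
t 22.25 [0.6785 0.0055 0.12  ] open 0.0931 grip 0.0 turn [-0.0004  0.0023  0.0017]
[0.679, 0.006, 0.005] [ 0.0049 -0.0016  0.575 ]
```

{"method": "jog_arm", "body": {
  "rows": [
    [[0.002,0,0.2],[0,0,0]],
    [[0.002,0,0.4],[0,0,0]],
    [[0.002,0,0.5],[0,0,0]],
    [[0.002,0,0.55],[0,0,0]],
    [[0.002,0,0.565],[0,0,0]]
  ]
}}

```text
t: 22.75
tool_pos: [0.6783, 0.0036, 0.0077]
orientation: [-3.129, -0.273, 0.005]
force: [0.6, 1.0, 0.0]
opening: 0.093
gripper_force: 0.0
```

{"method": "jog_arm", "body": {
  "rows": [
    [[0,0,0],[0,0,0]],
    [[0,0,0],[0,0,0]]
  ]
}}

```text
t: 22.95
tool_pos: [0.6814, 0.0042, 0.0116]
orientation: [3.129, 0.274, 0.005]
force: [0.9, 0.3, 0.9]
opening: 0.0932
gripper_force: 0.0
```

```bash
python3 mv.py -80 .679 .006 .005
```

```text
t 22.95 [0.6814 0.0042 0.0116] open 0.0932 grip 0.0 turn [ 0.0005 -0.0018  0.0003]
[0.679, 0.006, 0.005] [-0.0101 -0.0108  0.0331]
```

{"method": "jog_arm", "body": {
  "rows": [
    [[-0.01,-0.01,0.028],[0,0,0]],
    [[-0.01,-0.01,0.028],[0,0,0]],
    [[-0.01,-0.01,0.028],[0,0,0]],
    [[-0.01,-0.01,0.028],[0,0,0]]
  ]
}}

```text
t: 23.35
tool_pos: [0.6778, 0.0064, 0.0043]
orientation: [3.129, 0.275, 0.0]
force: [-0.6, -0.5, 0.4]
opening: 0.0933
gripper_force: 0.0
```

{"method": "jog_arm", "body": {
  "rows": [
    [[0,0,0],[0,0,0]],
    [[0,0,0],[0,0,0]],
    [[0,0,0],[0,0,0]],
    [[0,0,0],[0,0,0]],
    [[0,0,0],[0,0,0]]
  ],
  "hand": 1,
  "squeeze": 50
}}

```text
t: 23.85
tool_pos: [0.6777, 0.0061, 0.004]
orientation: [3.129, 0.275, 0.0]
force: [-0.2, 0.1, 0.3]
opening: 0.0638
gripper_force: 49.6
```

{"method": "jog_arm", "body": {
  "rows": [
    [[0,0,0],[0,0,0]],
    [[0,0,-0.1],[0,0,0]],
    [[0,0,-0.3],[0,0,0]],
    [[0,0,-0.5],[0,0,0]],
    [[0,0,-0.57],[0,0,0]]
  ]
}}

```text
t: 24.35
tool_pos: [0.6802, 0.0061, 0.1231]
orientation: [3.129, 0.275, 0.01]
force: [1.7, 0.2, -1.9]
opening: 0.0641
gripper_force: 49.7
```

```bash
python3 mv.py -80 .499 -.27 .12
```

```text
t 24.35 [0.6802 0.0061 0.1231] open 0.0641 grip 49.7 turn [ 0.001  -0.0042  0.0005]
[0.499, -0.27, 0.12] [-1.1329  1.2015  0.0099]
```

{"method": "jog_arm", "body": {
  "rows": [
    [[-0.14,0.15,0],[0,0,0]],
    [[-0.28,0.3,0],[0,0,0]],
    [[-0.43,0.45,0],[0,0,0]],
    [[-0.57,0.6,0],[0,0,0]],
    [[-0.7,0.74,0],[0,0,0]]
  ]
}}

```text
t: 24.85
tool_pos: [0.5636, -0.1648, 0.1163]
orientation: [-3.129, -0.275, 0.003]
force: [0.4, -0.2, -2.4]
opening: 0.0642
gripper_force: 49.7
```

```bash
python3 mv.py -80 .4966 -.27 .12
```

```text
t 24.85 [ 0.5636 -0.1648  0.1163] open 0.0642 grip 49.7 turn [-0.0006  0.0012  0.0005]
[0.4966, -0.27, 0.12] [-0.4216  0.4594 -0.0184]
```

{"method": "jog_arm", "body": {
  "rows": [
    [[-0.15,0.16,-0.02],[0,0,0]],
    [[-0.3,0.32,-0.02],[0,0,0]],
    [[-0.42,0.455,-0.02],[0,0,0]],
    [[-0.42,0.455,-0.02],[0,0,0]],
    [[-0.42,0.455,-0.02],[0,0,0]]
  ]
}}

```text
t: 25.35
tool_pos: [0.4979, -0.2683, 0.1208]
orientation: [-3.128, -0.271, 0.002]
force: [0.3, -0.1, -2.6]
opening: 0.0641
gripper_force: 49.7
```

{"method": "jog_arm", "body": {
  "rows": [
    [[0,0,0],[0,0,0]],
    [[0,0,0],[0,0,0]]
  ]
}}

```text
t: 25.55
tool_pos: [0.4992, -0.2669, 0.1215]
orientation: [-3.129, -0.277, 0.001]
force: [-0.5, 0.2, -2.1]
opening: 0.0639
gripper_force: 49.7
```

```bash
python3 mv.py -80 .4966 -.27 .09;python3 - <<'E'
from h import *
c,f=cam("scene");s=robot.read_state();z=s["tool_pos"][2]-.005
h=hullmask(c,(100,170,200,270),(16,60,90),(40,255,255));print("brass",fitcyl(c,f,h,z,z+.018,.033),h.min(0),h.max(0))
E
```

```text
t 25.55 [ 0.4992 -0.2669  0.1215] open 0.0639 grip 49.7 turn [-0.0005  0.0002  0.0015]
[0.4966, -0.27, 0.09] [-0.0156  0.0128  0.1576]
brass (array([ 0.53477197, -0.25350219]), 1.802581109918267) [125. 191.] [170. 250.]
```

Go down to just above the spindle.

{"method": "jog_arm", "body": {
  "rows": [
    [[-0.015,0.013,0.05],[0,0,0]],
    [[-0.015,0.013,0.1],[0,0,0]],
    [[-0.015,0.013,0.15],[0,0,0]],
    [[-0.015,0.013,0.15],[0,0,0]],
    [[-0.015,0.013,0.15],[0,0,0]]
  ]
}}

```text
t: 26.1
tool_pos: [0.4958, -0.2709, 0.0913]
orientation: [-3.129, -0.275, 0.002]
force: [-0.4, -0.2, -2.3]
opening: 0.0643
gripper_force: 49.7
```

```bash
python3 mv.py -80 .4966 -.27 .08;python3 - <<'E'
from h import *
c,f=cam("scene")
cv2.imwrite("pics/p8.png",cv2.resize(c["frame"][175:265,90:210,::-1],(800,600),interpolation=2))
E
```

```text
t 26.1 [ 0.4958 -0.2709  0.0913] open 0.0643 grip 49.7 turn [-0.0007  0.0007  0.0005]
[0.4966, -0.27, 0.08] [ 0.0046 -0.0037  0.0563]
```

View pics/p8.png

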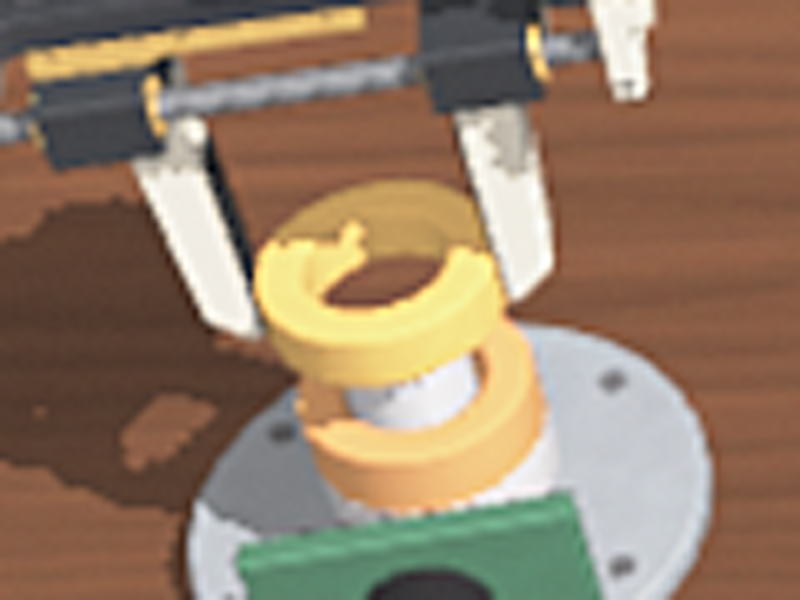

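Brass at about (380,280), over the spindle and cork, in the same relative place as the steel had. Lower it.

{"method": "jog_arm", "body": {
  "rows": [
    [[0.005,-0.003,0.025],[0,0,0]],
    [[0.005,-0.003,0.05],[0,0,0]],
    [[0.005,-0.003,0.065],[0,0,0]],
    [[0.005,-0.003,0.065],[0,0,0]]
  ]
}}

```text
t: 26.55
tool_pos: [0.4967, -0.2702, 0.0783]
orientation: [-3.129, -0.275, 0.001]
force: [0.2, 0.3, -2.8]
opening: 0.0641
gripper_force: 49.7
```

{"method": "jog_arm", "body": {
  "rows": [
    [[0,0,0.015],[0,0,0]],
    [[0,0,0.03],[0,0,0]],
    [[0,0,0.04],[0,0,0]],
    [[0,0,0.04],[0,0,0]]
  ]
}}

```text
t: 26.95
tool_pos: [0.4969, -0.2703, 0.0706]
orientation: [-3.129, -0.275, 0.001]
force: [0.4, 0.7, -2.8]
opening: 0.0642
gripper_force: 49.7
```

{"method": "jog_arm", "body": {
  "rows": [
    [[0,0,0.01],[0,0,0]],
    [[0,0,0.02],[0,0,0]],
    [[0,0,0.02],[0,0,0]]
  ]
}}

```text
t: 27.25
tool_pos: [0.497, -0.2703, 0.0667]
orientation: [-3.129, -0.275, 0.001]
force: [0.4, 0.1, -2.6]
opening: 0.064
gripper_force: 49.7
```

{"method": "jog_arm", "body": {
  "rows": [
    [[0,0,0.005],[0,0,0]],
    [[0,0,0.01],[0,0,0]],
    [[0,0,0.01],[0,0,0]]
  ]
}}

```text
t: 27.55
tool_pos: [0.4971, -0.2704, 0.0649]
orientation: [-3.129, -0.275, 0.0]
force: [0.1, -0.0, -3.0]
opening: 0.0641
gripper_force: 49.7
```

{"method": "jog_arm", "body": {
  "rows": [
    [[0,0,0.004],[0,0,0]],
    [[0,0,0.006],[0,0,0]],
    [[0,0,0.006],[0,0,0]]
  ]
}}

```text
t: 27.85
tool_pos: [0.4972, -0.2705, 0.064]
orientation: [3.129, 0.275, 0.0]
force: [-0.6, 0.5, -1.0]
opening: 0.0639
gripper_force: 49.7
```

{"method": "jog_arm", "body": {
  "rows": [
    [[0,0,0.004],[0,0,0]],
    [[0,0,0.006],[0,0,0]],
    [[0,0,0.006],[0,0,0]]
  ]
}}

```text
t: 28.15
tool_pos: [0.4973, -0.2705, 0.0639]
orientation: [3.129, 0.275, 0.0]
force: [-4.9, 2.8, 9.2]
opening: 0.0644
gripper_force: 49.7
```

Seated. Release, rise and look.

{"method": "jog_arm", "body": {
  "rows": [
    [[0,0,-0.004],[0,0,0]],
    [[0,0,-0.004],[0,0,0]],
    [[0,0,-0.004],[0,0,0]],
    [[0,0,-0.004],[0,0,0]]
  ],
  "hand": -1
}}

```text
t: 28.55
tool_pos: [0.4972, -0.2705, 0.0634]
orientation: [3.129, 0.275, 0.0]
force: [0.9, -0.0, -0.4]
opening: 0.0905
gripper_force: 0.0
```

{"method": "jog_arm", "body": {
  "rows": [
    [[0,0,-0.1],[0,0,0]],
    [[0,0,-0.3],[0,0,0]],
    [[0,0,-0.5],[0,0,0]],
    [[0,0,-0.5],[0,0,0]],
    [[0,0,-0.5],[0,0,0]]
  ]
}}

```text
t: 29.05
tool_pos: [0.498, -0.271, 0.1648]
orientation: [3.128, 0.275, 0.004]
force: [-0.2, 1.0, 0.0]
opening: 0.093
gripper_force: 0.0
```

{"method": "jog_arm", "body": {
  "rows": [
    [[0,-0.2,0],[0,0,0]],
    [[0,-0.4,0],[0,0,0]],
    [[0,-0.6,0],[0,0,0]],
    [[0,-0.6,0],[0,0,0]],
    [[0,-0.6,0],[0,0,0]]
  ]
}}

```text
t: 29.55
tool_pos: [0.4754, -0.1514, 0.1618]
orientation: [-3.128, -0.278, 0.003]
force: [-0.2, -0.6, 1.0]
opening: 0.0932
gripper_force: 0.0
```

```bash
python3 - <<'E'
from h import *
c,f=cam("scene")
cv2.imwrite("pics/p9.png",cv2.resize(c["frame"][190:280,90:210,::-1],(640,480),interpolation=2))
E
```

```text
(no output)
```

View pics/p9.png

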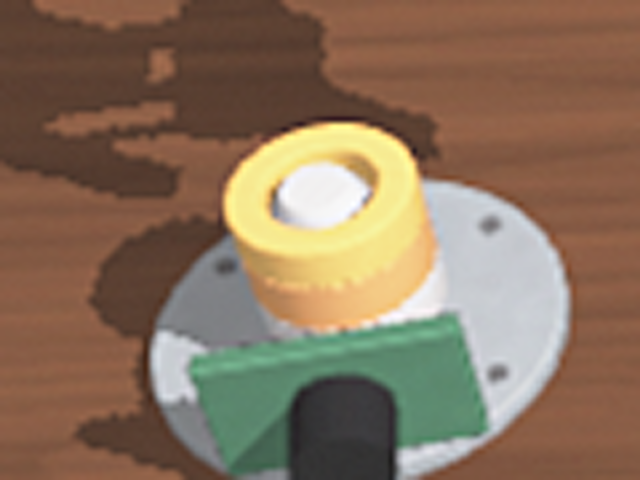

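The stack is complete: brass on top at about (325,190), level with the spindle's top, then cork and steel.

```bash
python3 -c "
from plant import robot
print(robot.close_job())"
```

```text
the job is handed in; nothing more can be done
None
```

I emptied the well, stacked steel, cork and brass fully home on the spindle in that order, and handed the job in at about 30 s of robot time; no verdict was returned.

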